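# Find the full bottle

### The job

One of the two identical black-capped white bottles at the front of the worktop, left of the tray, is full and the other nearly empty; you can only tell by lifting them. First slide the shallow round tray along the worktop, without lifting it, until all of it is on the flat round mark. Then compare the weights of the two bottles by lifting each in turn, stand the lighter one upright in the tray and let go of it, and finish holding the heavier one upright in the gripper, still, with its underside well over 10 cm above the worktop. Do not tip the bottles over, and leave the tape roll, the conical flask and the petri dish alone.

Things in the scene. Friction and masses are not known exactly. Their poses are not given: they have to be found in the camera images.
- tray: Shallow round white tray, loose, 0.3 kg, slides on the worktop. 130 mm across at the rim, 124 mm at the foot, 16 mm high, wall 4 mm thick, floor 4 mm thick, so a bottle standing in it has its underside 4 mm above the worktop; open on top. Origin: centre of the underside, z up.
- mark: Flat round grey mark printed on the worktop, 180 mm in diameter, less than 1 mm thick, does not move or obstruct. Origin: its centre. The tray lies wholly on it when the centres are within 25 mm. A desk lamp head overhangs the worktop about 100 mm or more beyond its centre (x over 0.61), 280 mm up: keep the gripper clear of it.
- bottle_1: One of two identical opaque white bottles with closed black cap, 125 mm tall, body 58 mm across. Cap: top 40 mm across (115 to 123 mm up), skirt 48 mm (103 to 115 mm up); can be gripped from above. Origin: centre of underside, z up. Either may be the full one; both are under 0.6 kg and they differ by over 0.2 kg. Filling: a solid weight with slight play inside.
- bottle_2: One of two identical opaque white bottles with closed black cap, 125 mm tall, body 58 mm across. Cap: top 40 mm across (115 to 123 mm up), skirt 48 mm (103 to 115 mm up); can be gripped from above. Origin: centre of underside, z up. Either may be the full one; both are under 0.6 kg and they differ by over 0.2 kg. Filling: a solid weight with slight play inside.
- label_tape: Bystander: roll of tape lying flat, 66 mm across, 19 mm high. Origin: centre of the underside.
- erlenmeyer: Bystander: conical glass flask, 68 mm across at the foot, 113 mm high. Origin: centre of the underside.
- petri: Bystander: lidded petri dish, 61 mm across, 15 mm high. Origin: centre of the underside.
Things that resemble listed ones, but are neither listed nor needed, are in the scene too. What is shaped like the bottle_2 but yellow is not meant.

How it is judged:
By the outcome, as a careful person would: the job done as asked, in the order asked, and still so for the second after the job is handed in, while the arm keeps its last pose, push and grip.
It also fails if it takes over 72 s, if anything falls off the work surface, if the arm or the gripper's body presses on something with over 40 N, if the wrist force passes 120 N, or if a joint passes its speed limit or range.

### The arm

A 7-joint arm with a two-finger parallel gripper is mounted at the origin on a cart in front of the work surface, level with it; the furniture and walls round the work are solid. World frame = base frame: x ahead of the robot, y to its left, z up, the work surface at z = 0. Lengths are in m, angles in rad, forces in N, time in s.
With the tool pointing down it reaches from about 0.35 to 0.9 m from the base axis. Payload 19.9 kg.
Tool frame: the origin (TCP) lies on the mounting face of the last link; the fingertips stand 173 mm ahead of it and the grasp point (between the pads) lies 155 mm ahead of it; z points along the fingers, y is the direction in which the jaws open and shut (so a half turn about z gives the same grasp; the last joint's range is limited). The gripper opens to 85 mm and grips with 20 to 120 N. Pads are 22 mm wide; open, the fingers measure 114 mm over their backs; the gripper's body (76 mm by 85 mm) begins 54 mm behind the grasp point. The pads swing forward as they close: fully open they stand 13 mm farther back than shut.
Start: joints at [1.147, 0.417, -0.01, 1.614, 0.005, 1.111, -0.053], TCP at [0.233, -0.58, 0.405] pointing down, gripper open.
Joint ranges: [-2.81, 2.81], [-0.39, 2.02], [-1.27, 1.25], [0.06, 2.57], [-1.19, 4.33], [0.19, 2], [-2.82, 2.82]. Speed limits (rad/s): [1.89, 1.89, 2.39, 2.39, 3.01, 3.01, 3.01].

### API

Orientations are given as a unit quaternion [x, y, z, w].
In Python, from station import ctrl, optics, workorder gives the robot as it stands. The module is installed in compiled form; this text tells all that it offers.
- The arm moves only by the tool arm_command, never from a script. Its argument "series" is one flat list of numbers, 7 for each row, row after row: the turn, a rotation vector about the tool's x, y, z in degrees, then the shift along the tool's x, y, z in cm, then the finger opening in cm, from 0 to 8.54. A call has 1 to 5 rows; each row is the pose to reach, as a shift and turn from the pose measured when the call began, along the tool's axes at that moment; what a row does not reach only later rows make up. A row lasts 1/10 s, in which the tool goes at most 50 mm and 8.59 degrees, less where a joint would pass 70% of its speed; a pose out of reach is approached as far as the arm can. A call with a gripper value outside its range is refused whole. The fingers move at their own pace and stop on an object; the grip force is fixed at half the most. Time passes only in rows, so rows that repeat a pose let the fingers close. It gives the time, the measured TCP pose, the force and the opening at its end, in the units of the state.
- ctrl.sense(): the state, without advancing time (a new reading comes with each control period).
- optics.grab_frame(name): name is "side" or "top"; returns the picture (400x640x3 uint8, red, green, blue); there is no depth.
- optics.calibration(name): a dict with "fx", "fy", "cx", "cy" (pixels), "world_to_cam" (4x4, takes a point from world to camera coordinates). Camera axes: x right, y down, z forward; pixel columns grow to the right and rows downward; lengths in m; the calibration is good to about 2 mm. A picture is of the moment at which its call begins. calibration takes no time and is no camera call.
- workorder.job_done(): hands the job in, once; it reports no verdict.
The state is a dict: "time_s": time; "joints": joint angles; "qvel": joint speeds; "effort": joint torques, N m; "ee_pos": TCP position; "ee_rot": TCP orientation; "wrist_force": force on the tool from outside, world axes, zero at the start; "ft_torque": the same for the moment, N m; "gripper_width": finger opening in m.
Only numpy, scipy, OpenCV 4.12 (cv2) and the standard library are available. Lean on these libraries where they do the work, as an engineer would, in place of code of your own. Each camera call takes 0.05 s, during which the arm holds its last target. There are 200 camera calls.

## Working session

There is one attempt and no reset: what is moved stays moved. The work goes in short steps, Python scripts to look and compute and a tool call to move; the robot and the scene stay as the last step left them, time stands still between calls to the robot, and variables do not carry over. Pictures are saved under pics/ and viewed, about 8 in all and at most 12, crops included, and the job is handed in when it is done.

Besides the shell and the picture viewer there is one more tool, called after "Emit:" by a JSON object that holds its "op" and its "data", one argument or row to a line. arm_command: Moves the arm, as the interface text tells. Its arguments: {"type":"object","properties":{"series":{"type":"array"}},"required":["series"]}

```bash
mkdir -p pics
python3 - <<'E'
from station import ctrl, optics
import cv2, numpy as np
s=ctrl.sense(); print({k:np.round(v,3) for k,v in s.items()})
for n in("side","top"):
    im=optics.grab_frame(n); np.save(f"pics/{n}0.npy",im); cv2.imwrite(f"pics/{n}0.png",im[:,:,::-1])
    c=optics.calibration(n); print(n,c["fx"],c["fy"],c["cx"],c["cy"],np.round(c["world_to_cam"],4).tolist())
E
```

```text
{'time_s': np.float64(0.0), 'joints': array([ 1.148,  0.418, -0.01 ,  1.614,  0.005,  1.111, -0.053]), 'qvel': array([-0.002, -0.001,  0.002,  0.001,  0.001,  0.001, -0.001]), 'effort': array([-1.0000e-03, -8.6444e+01,  6.7800e-01, -4.3489e+01,  1.9000e-02,
        8.0000e-03, -0.0000e+00]), 'ee_pos': array([ 0.233, -0.58 ,  0.404]), 'ee_rot': array([ 0.982,  0.19 , -0.   , -0.001]), 'wrist_force': array([0.188, 0.349, 0.235]), 'ft_torque': array([-0.012,  0.03 ,  0.013]), 'gripper_width': np.float64(0.086)}
side 425.1414999478572 425.1414999478572 324.3758554492187 197.12270568835046 [[-0.8086, -0.5882, 0.0138, 0.5001], [-0.2515, 0.3243, -0.9119, 0.1827], [0.5319, -0.7408, -0.4102, 0.911], [0.0, 0.0, 0.0, 1.0]]
top 504.61287115347596 504.61287115347596 313.405620765255 203.05160693724957 [[0.0215, -0.9998, -0.0038, -0.008], [-0.9828, -0.0204, -0.1834, 0.5981], [0.1832, 0.0077, -0.983, 1.3151], [0.0, 0.0, 0.0, 1.0]]
```

View pics/top0.png

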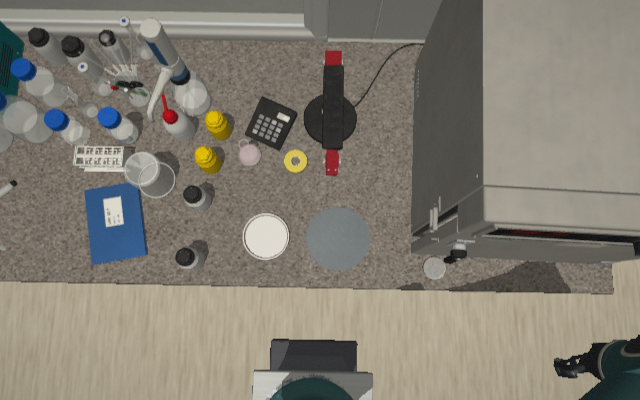

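View pics/side0.png

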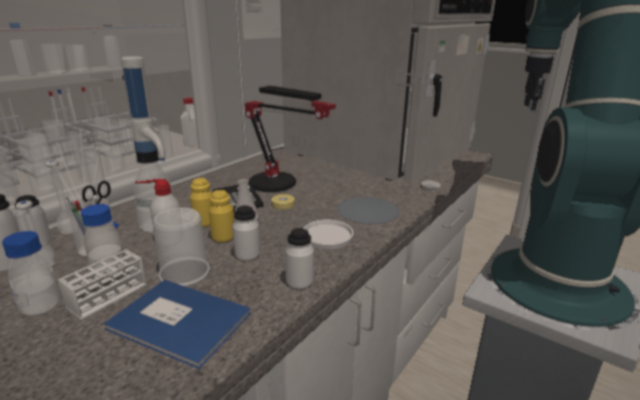

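The top view shows the tray at about (266,237), the mark at (338,238), and the two bottle caps at about (193,195) and (186,257). The yellow bottles are at (218,122) and (208,158). The side view shows the same bottles with caps at (245,217) and (299,240), the tray at (328,232) and the mark at (368,209).

```bash
cat > h.py <<'E'
import numpy as np, cv2
from station import ctrl, optics
C={n:optics.calibration(n) for n in("side","top")}
def ray(n,u,v):
    c=C[n];M=np.array(c["world_to_cam"]);R,t=M[:3,:3],M[:3,3]
    d=R.T@np.array([(u-c["cx"])/c["fx"],(v-c["cy"])/c["fy"],1.]);return -R.T@t,d/np.linalg.norm(d)
def plane(n,u,v,z):
    o,d=ray(n,u,v);return (o+d*(z-o[2])/d[2])
def tri(a,b):
    (o1,d1),(o2,d2)=ray(*a),ray(*b)
    k=np.linalg.lstsq(np.c_[d1,-d2],o2-o1,rcond=None)[0]
    p,q=o1+k[0]*d1,o2+k[1]*d2;return (p+q)/2,np.linalg.norm(p-q)
def blob(mask,box,pick=None):
    u0,v0,u1,v1=box;m=np.zeros(mask.shape,np.uint8);m[v0:v1,u0:u1]=mask[v0:v1,u0:u1]
    cs=cv2.findContours(m,cv2.RETR_EXTERNAL,cv2.CHAIN_APPROX_NONE)[0]
    return max(cs,key=cv2.contourArea)
def circ(n,cont,z):
    """circle through contour points cast on plane z: centre, radius"""
    P=np.array([plane(n,u,v,z) for u,v in cont[:,0].astype(float)])
    A=np.c_[2*P[:,:2],np.ones(len(P))];s=np.linalg.lstsq(A,(P[:,:2]**2).sum(1),rcond=None)[0]
    return s[:2],np.sqrt(s[2]+s[0]**2+s[1]**2)
E
python3 - <<'E'
from h import *
T=np.load("pics/top0.npy");S=np.load("pics/side0.npy")
d=lambda I,t:(I.max(2)<t).astype(np.uint8)
w=lambda I,t:((I.min(2)>t)).astype(np.uint8)
for nm,bt,bs in(("A far",(178,180,208,212),(230,200,262,232)),("B near",(172,243,200,272),(285,225,315,262))):
    a,b=blob(d(T,60),bt),blob(d(S,60),bs)
    ca,cb=[np.array(cv2.minAreaRect(c)[0]) for c in(a,b)]
    print(nm,ca,cv2.boundingRect(a),cb,cv2.boundingRect(b),tri(("top",*ca),("side",*cb)))
t=blob(w(T,185),(235,205,298,270));print("tray top",cv2.boundingRect(t),circ("top",t,.016))
hsv=cv2.cvtColor(T,cv2.COLOR_RGB2HSV)
print(T[238,338],T[237,266],S[210,368],S[234,328])
m=(np.abs(T.astype(int)-T[230:246,330:346].reshape(-1,3).mean(0)).max(2)<14).astype(np.uint8)
m=cv2.morphologyEx(m,cv2.MORPH_OPEN,np.ones((5,5)))
k=blob(m,(295,195,385,285));print("mark top",cv2.boundingRect(k),circ("top",k,0))
t2=blob(w(S,120),(300,215,358,250));print("tray side",cv2.boundingRect(t2),circ("side",t2,.016))
m2=(np.abs(S.astype(int)-S[205:214,360:376].reshape(-1,3).mean(0)).max(2)<12).astype(np.uint8)
k2=blob(cv2.morphologyEx(m2,cv2.MORPH_OPEN,np.ones((3,3))),(330,190,405,228));print("mark side",cv2.boundingRect(k2),circ("side",k2,0))
for n,c1,c2 in(("tray",t,t2),("mark",k,k2)):
    print(n,tri(("top",*cv2.fitEllipse(c1)[0]),("side",*cv2.fitEllipse(c2)[0])))
for n,u,v,z in(("beaker foot-ish",165,182,0),("beaker rim",142,168,.1),("tape",295,161,.02),("petri",434,268,.015),("book",145,250,.01),("oven corner",413,252,.0)):print(n,plane("top",u,v,z).round(3))
a=cv2.resize(T[150:290,130:390],None,fx=3,fy=3)[:,:,::-1]
b=cv2.resize(S[170:310,210:420],None,fx=3,fy=3)[:,:,::-1].copy()
cv2.imwrite("pics/c1.png",a)
E
```

```text
A far [192.00003052 194.00001526] (183, 186, 19, 17) [244.  212.5] (234, 206, 21, 14) (array([0.60615871, 0.32297184, 0.11009411]), np.float64(0.0019216801474710103))
B near [184.75001526 256.25003052] (176, 248, 19, 18) [298.5 237. ] (288, 229, 22, 17) (array([0.44332652, 0.33118791, 0.10753843]), np.float64(0.0010397496812775513))
tray top (246, 216, 41, 41) (array([0.51027857, 0.13441581]), np.float64(0.05551183137841881))
[122 128 127] [224 219 210] [97 98 98] [177 167 160]
mark top (306, 207, 64, 64) (array([ 0.51023123, -0.06396467]), np.float64(0.08879588696240849))
tray side (304, 220, 49, 26) (array([0.50509048, 0.138694  ]), np.float64(0.06202233645077881))
mark side (335, 190, 70, 38) (array([ 0.50115422, -0.0837114 ]), np.float64(0.11613865266017497))
tray (array([0.50920099, 0.13416858, 0.01104015]), np.float64(0.002871666924278225))
mark (array([ 0.50306146, -0.06688975,  0.00083611]), np.float64(0.013398765434194599))
beaker foot-ish [0.661 0.43  0.   ]
beaker rim [0.675 0.463 0.1  ]
tape [0.725 0.06  0.02 ]
petri [ 0.432 -0.328  0.015]
book [0.465 0.467 0.01 ]
oven corner [ 0.476 -0.274  0.   ]
```

View pics/c1.png

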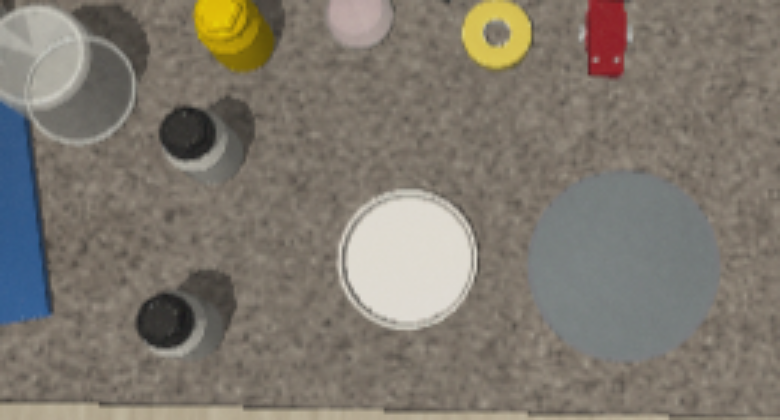

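Emit:
{"op": "arm_command", "data": {
  "series": [0, 0, -8.5, 2.74, -4.17, 0, 0, 0, 0, -17, 5.48, -8.34, 0, 0, 0, 0, -25.5, 8.22, -12.51, 0, 0, 0, 0, -34, 10.96, -16.68, 0, 0, 0, 0, -42.5, 13.7, -20.85, 0, 0]
}}

```text
time_s: 0.6
ee_pos: [0.2822, -0.3333, 0.4041]
ee_rot: [0.845, 0.535, -0.0, -0.001]
wrist_force: [2.1, -1.3, 0.2]
gripper_width: 0.012
```

```bash
cat > go.py <<'E'
import sys,numpy as np
from scipy.spatial.transform import Rotation as R
from station import ctrl
s=ctrl.sense();q=R.from_quat(s["ee_rot"]);p=s["ee_pos"]
print("t",round(s["time_s"],2),"pos",np.round(p,4),"F",np.round(s["wrist_force"],2),"w",round(s["gripper_width"],4),"j",np.round(s["joints"],2))
D=R.from_matrix(np.array([[0,1,0],[1,0,0],[0,0,-1]]).T)
print("turn deg",(q.inv()*D).as_rotvec(degrees=True).round(2))
for a in sys.argv[1:]:
    t=np.array(eval(a));print(a,"shift cm",(q.inv().apply(t-p)*100).round(2))
E
python3 go.py "(.25,-.40,.40)" "(.32,-.25,.38)" "(.36,-.12,.36)" "(.40,0,.34)" "(.48,.12,.32)"
```

```text
t 0.6 pos [ 0.2822 -0.3333  0.4041] F [ 2.08 -1.29  0.2 ] w 0.012 j [ 1.02  0.08 -0.24  2.05  0.02  1.01  0.33]
turn deg [ -0.06  -0.04 -25.28]
(.25,-.40,.40) shift cm [-7.41 -0.07  0.41]
(.32,-.25,.38) shift cm [ 9.14 -0.14  2.42]
(.36,-.12,.36) shift cm [22.61 -2.07  4.43]
(.40,0,.34) shift cm [35.16 -3.58  6.43]
(.48,.12,.32) shift cm [49.43 -1.46  8.44]
```

Emit:
{"op": "arm_command", "data": {
  "series": [0, 0, -5, 4.6, -0.1, 1.2, 0, 0, 0, -10, 9.1, -0.1, 2.4, 0, 0, 0, -15, 13.6, -0.8, 3.1, 0, 0, 0, -20, 18.1, -1.4, 3.8, 0, 0, 0, -25.3, 22.6, -2.1, 4.4, 0]
}}

```text
time_s: 1.1
ee_pos: [0.3597, -0.1181, 0.36]
ee_rot: [0.706, 0.708, -0.0, -0.001]
wrist_force: [1.0, 0.3, 0.6]
gripper_width: 0.0001
```

```bash
python3 go.py "(.51,.10,.30)" "(.51,.11,.182)"
```

```text
t 1.1 pos [ 0.3597 -0.1181  0.36  ] F [1.02 0.26 0.57] w 0.0001 j [ 0.74  0.04 -0.51  2.21  0.03  0.89  0.22]
turn deg [-0.05 -0.04  0.22]
(.51,.10,.30) shift cm [21.75 15.12  6.  ]
(.51,.11,.182) shift cm [22.74 15.13 17.8 ]
```

Emit:
{"op": "arm_command", "data": {
  "series": [0, 0, 0.2, 3.8, 2.5, 1.6, 0, 0, 0, 0.2, 7.6, 5, 3.2, 0, 0, 0, 0.2, 11.4, 7.5, 4.8, 0, 0, 0, 0.2, 15.2, 10, 6.4, 0, 0, 0, 0.2, 19, 12.5, 8, 0]
}}

```text
time_s: 1.6
ee_pos: [0.4846, 0.074, 0.279]
ee_rot: [0.707, 0.707, -0.0, -0.001]
wrist_force: [1.5, -1.8, 1.1]
gripper_width: -0.0003
```

Emit:
{"op": "arm_command", "data": {
  "series": [0, 0, 0, 3.7, 2.6, 1.5, 0, 0, 0, 0, 3.7, 2.6, 4, 0, 0, 0, 0, 3.7, 2.6, 6.5, 0, 0, 0, 0, 3.7, 2.6, 8, 0, 0, 0, 0, 3.7, 2.6, 8, 0]
}}

```text
time_s: 2.1
ee_pos: [0.5099, 0.1108, 0.1974]
ee_rot: [0.707, 0.707, -0.001, -0.002]
wrist_force: [0.5, 0.3, 0.5]
gripper_width: -0.0001
```

```bash
python3 go.py "(.51,.11,.182)"
python3 - <<'E'
from h import *
S=optics.grab_frame("side");cv2.imwrite("pics/s1.png",cv2.resize(S[120:300,220:440],None,fx=3,fy=3)[:,:,::-1])
E
```

```text
t 2.1 pos [0.5099 0.1108 0.1974] F [0.49 0.32 0.46] w -0.0001 j [ 0.14  0.6  -0.51  1.99  0.46  0.67 -0.66]
turn deg [-0.24 -0.01 -0.01]
(.51,.11,.182) shift cm [-0.08  0.02  1.54]
```

View pics/s1.png

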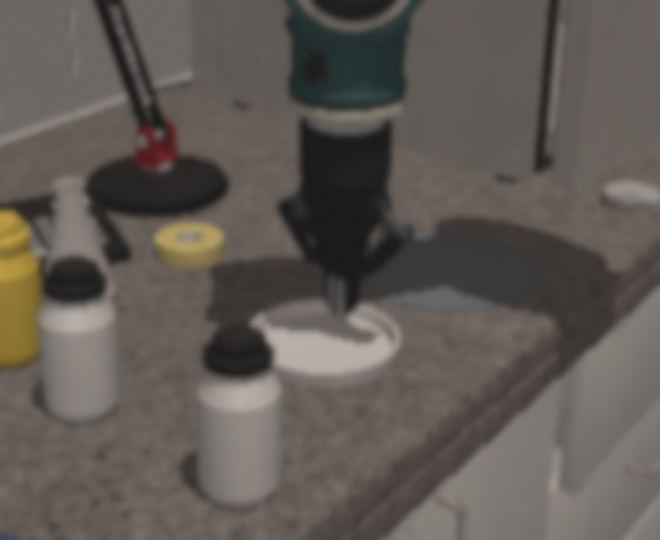

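The closed fingertips hang over the tray's inside, at about (340,310) in the crop. Next I lower them inside the rim and drag the leading wall toward the mark.

Emit:
{"op": "arm_command", "data": {
  "series": [-0.2, 0, 0, -0.1, 0, 0.8, 0, -0.2, 0, 0, -0.1, 0, 1.3, 0, -0.2, 0, 0, -0.1, 0, 1.6, 0, -0.2, 0, 0, -0.1, 0, 1.6, 0]
}}

```text
time_s: 2.55
ee_pos: [0.5103, 0.1098, 0.1827]
ee_rot: [0.707, 0.707, 0.0, 0.0]
wrist_force: [-0.1, 0.1, 0.6]
gripper_width: 0.0001
```

Emit:
{"op": "arm_command", "data": {
  "series": [0, 0, 0, -0.8, 0, 0, 0, 0, 0, 0, -1.6, 0, 0, 0, 0, 0, 0, -2.4, 0, 0, 0, 0, 0, 0, -3.4, 0, 0, 0, 0, 0, 0, -4.4, 0, 0, 0]
}}

```text
time_s: 3.05
ee_pos: [0.5103, 0.0648, 0.1828]
ee_rot: [0.707, 0.707, 0.001, 0.0]
wrist_force: [-0.2, 1.0, 0.0]
gripper_width: -0.0002
```

Emit:
{"op": "arm_command", "data": {
  "series": [0, 0, 0, -1.2, 0, 0, 0, 0, 0, 0, -2.4, 0, 0, 0, 0, 0, 0, -3.6, 0, 0, 0, 0, 0, 0, -4.8, 0, 0, 0, 0, 0, 0, -6, 0, 0, 0]
}}

```text
time_s: 3.55
ee_pos: [0.5103, 0.0038, 0.1828]
ee_rot: [0.707, 0.707, 0.001, 0.0]
wrist_force: [-0.2, 1.1, 0.4]
gripper_width: 0.0001
```

```bash
python3 go.py "(.51,-.112,.181)"
python3 - <<'E'
from h import *
S=optics.grab_frame("side");cv2.imwrite("pics/s2.png",cv2.resize(S[120:300,220:440],None,fx=3,fy=3)[:,:,::-1])
E
```

```text
t 3.55 pos [0.5103 0.0038 0.1828] F [-0.16  1.13  0.41] w 0.0001 j [ 0.34  0.6  -0.5   2.02  0.48  0.63 -0.48]
turn deg [ 0.07 -0.03 -0.04]
(.51,-.112,.181) shift cm [-11.58  -0.02   0.17]
```

View pics/s2.png

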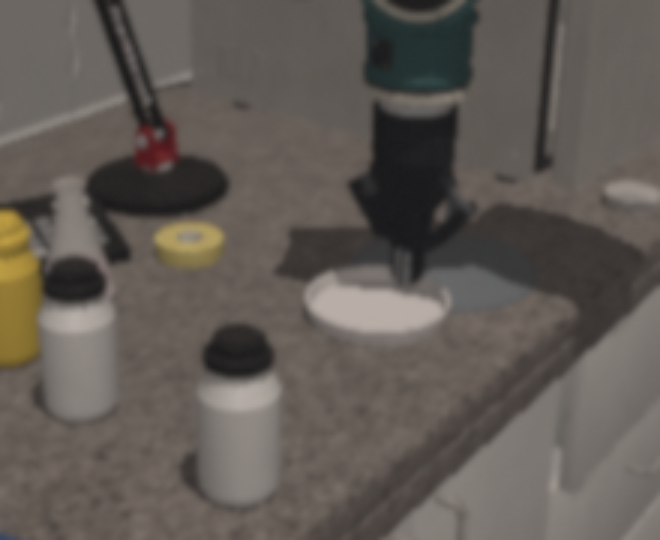

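The tray follows the fingers and now starts onto the mark: it is at about (378,300) in the crop, the mark at about (455,270). I continue the drag.

Emit:
{"op": "arm_command", "data": {
  "series": [0, 0, 0, -1.3, 0, 0, 0, 0, 0, 0, -2.6, 0, 0, 0, 0, 0, 0, -3.9, 0, 0, 0, 0, 0, 0, -5.2, 0, 0, 0, 0, 0, 0, -6.5, 0, 0, 0]
}}

```text
time_s: 4.1
ee_pos: [0.5101, -0.0643, 0.1827]
ee_rot: [0.708, 0.706, 0.0, 0.001]
wrist_force: [0.2, 1.6, 0.9]
gripper_width: -0.0002
```

Emit:
{"op": "arm_command", "data": {
  "series": [0, 0, 0, -1.2, 0, 0, 0, 0, 0, 0, -2.4, 0, 0, 0, 0, 0, 0, -3.6, 0, 0, 0, 0, 0, 0, -4.4, 0, 0, 0, 0, 0, 0, -4.9, 0, 0, 0]
}}

```text
time_s: 4.6
ee_pos: [0.5099, -0.1142, 0.1827]
ee_rot: [0.708, 0.706, -0.0, 0.001]
wrist_force: [0.3, 0.7, 1.1]
gripper_width: -0.0002
```

Emit:
{"op": "arm_command", "data": {
  "series": [0, 0, 0, 0.8, 0, 0, 0, 0, 0, 0, 0.8, 0, -2.5, 0, 0, 0, 0, 0.8, 0, -6, 0, 0, 0, 0, 4.8, 0, -9, 0, 0, 0, 0, 9.5, 0, -10, 0]
}}

```text
time_s: 5.1
ee_pos: [0.5105, -0.0184, 0.2852]
ee_rot: [0.709, 0.705, 0.001, 0.002]
wrist_force: [0.6, 1.1, -0.0]
gripper_width: 0.0001
```

Emit:
{"op": "arm_command", "data": {
  "series": [0, 0, 0, 5, 0, 0, 8.5, 0, 0, 0, 10, 0, 0, 8.5, 0, 0, 0, 15, 0, 0, 8.5, 0, 0, 0, 20, 0, 0, 8.5, 0, 0, 0, 25, -1, 0, 8.5]
}}

```text
time_s: 5.6
ee_pos: [0.5019, 0.2328, 0.2848]
ee_rot: [0.709, 0.705, 0.001, 0.002]
wrist_force: [0.5, 0.4, 0.4]
gripper_width: 0.0723
```

```bash
python3 go.py "(.443,.331,.30)" "(.606,.323,.30)"
python3 - <<'E'
from h import *
T=optics.grab_frame("top");S=optics.grab_frame("side")
m=(T.min(2)>185).astype(np.uint8)
t=blob(m,(285,195,395,285));print("tray top",cv2.boundingRect(t),circ("top",t,.010))
cv2.imwrite("pics/t3.png",np.hstack([cv2.resize(I,None,fx=2,fy=2) for I in(T[130:290,150:350],S[150:310,240:440])])[:,:,::-1])
E
```

```text
t 5.6 pos [0.5019 0.2328 0.2848] F [0.48 0.41 0.4 ] w 0.0723 j [ 0.01  0.52 -0.64  1.88  0.4   0.87 -0.83]
turn deg [ 0.26  0.08 -0.34]
(.443,.331,.30) shift cm [ 9.78 -5.95 -1.56]
(.606,.323,.30) shift cm [ 9.08 10.36 -1.49]
tray top (328, 215, 28, 14) (array([ 0.56418295, -0.07352129]), np.float64(0.024365199884728184))
```

View pics/t3.png

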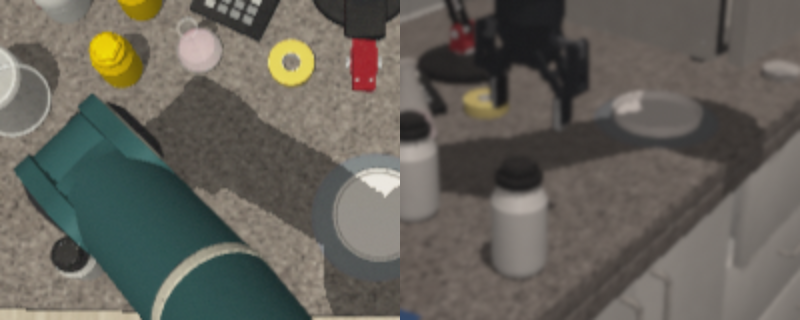

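The tray now sits on the mark, in the arm's shadow: at about (380,215) in the left half of the picture and (655,115) in the right half. I go to near bottle B.

Emit:
{"op": "arm_command", "data": {
  "series": [0, 0, -0.3, 1, -1, -3.5, 8.5, 0, 0, -0.3, 4, -3, -4, 8.5, 0, 0, -0.3, 7.5, -5, -4, 8.5, 0.2, 0, -0.3, 9.8, -5.9, -4, 8.5, 0.2, 0, -0.3, 9.8, -5.9, -4, 8.5]
}}

```text
time_s: 6.2
ee_pos: [0.437, 0.3391, 0.3254]
ee_rot: [0.702, 0.712, 0.001, -0.001]
wrist_force: [-0.4, -0.7, 0.0]
gripper_width: 0.0848
```

```bash
python3 go.py "(.443,.331,.268)"
python3 - <<'E'
from h import *
T=optics.grab_frame("top");S=optics.grab_frame("side")
a=cv2.resize(S[150:310,220:400],None,fx=3,fy=3)
cv2.imwrite("pics/s4.png",a[:,:,::-1])
E
```

```text
t 6.2 pos [0.437  0.3391 0.3254] F [-0.4  -0.69  0.04] w 0.0848 j [-0.16  0.47 -0.7   1.85  0.37  0.95 -1.01]
turn deg [-0.01 -0.19  0.85]
(.443,.331,.268) shift cm [-0.84  0.59  5.74]
```

View pics/s4.png

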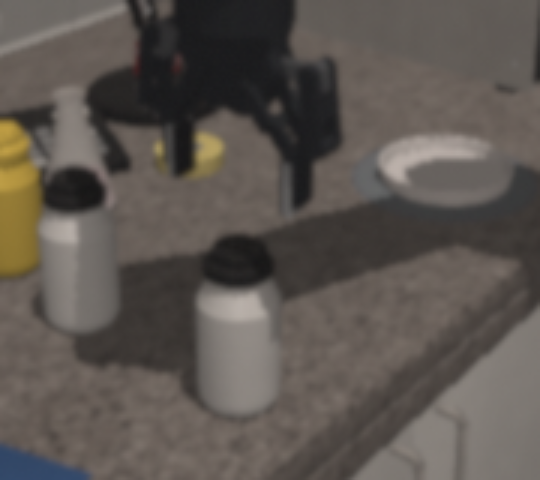

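The fingers straddle bottle B, with tips at about (180,165) and (292,205) above its cap at (240,260). I correct the 8 mm offset and descend.

Emit:
{"op": "arm_command", "data": {
  "series": [0, 0, 0.8, -0.8, 0.6, 0, 8.5, 0, 0, 0.8, -0.8, 0.6, 0, 8.5, 0, 0, 0.8, -0.8, 0.6, 2, 8.5, 0, 0, 0.8, -0.8, 0.6, 3, 8.5]
}}

```text
time_s: 6.7
ee_pos: [0.4455, 0.3271, 0.2938]
ee_rot: [0.709, 0.705, 0.0, -0.0]
wrist_force: [0.0, -0.8, -0.9]
gripper_width: 0.0849
```

```bash
python3 go.py "(.443,.331,.268)"
```

```text
t 6.7 pos [0.4455 0.3271 0.2938] F [ 0.01 -0.78 -0.87] w 0.0849 j [-0.16  0.51 -0.67  1.87  0.4   0.9  -1.03]
turn deg [-0.03 -0.04 -0.27]
(.443,.331,.268) shift cm [ 0.39 -0.25  2.58]
```

Emit:
{"op": "arm_command", "data": {
  "series": [0, 0, -0.2, 0.4, -0.2, 1, 8.5, 0, 0, -0.2, 0.4, -0.2, 1.8, 8.5, 0, 0, -0.2, 0.4, -0.2, 2.6, 8.5, 0, 0, -0.2, 0.4, -0.2, 2.6, 8.5]
}}

```text
time_s: 7.1
ee_pos: [0.4434, 0.331, 0.2669]
ee_rot: [0.708, 0.707, -0.001, -0.001]
wrist_force: [0.0, -0.3, 0.1]
gripper_width: 0.085
```

Emit:
{"op": "arm_command", "data": {
  "series": [0, 0, 0, 0, 0, 0, 6, 0, 0, 0, 0, 0, 0, 5, 0, 0, 0, 0, 0, 0, 4, 0, 0, 0, 0, 0, 0, 2, 0, 0, 0, 0, 0, 0, 0]
}}

```text
time_s: 7.6
ee_pos: [0.4433, 0.3314, 0.2677]
ee_rot: [0.707, 0.707, -0.0, -0.001]
wrist_force: [-4.2, -2.0, 9.5]
gripper_width: 0.0472
```

Emit:
{"op": "arm_command", "data": {
  "series": [0, 0, 0, 0, 0, 0, 0, 0, 0, 0, 0, 0, 0, 0, 0, 0, 0, 0, 0, -0.3, 0, 0, 0, 0, 0, 0, -0.8, 0, 0, 0, 0, 0, 0, -1.5, 0]
}}

```text
time_s: 8.1
ee_pos: [0.4432, 0.3313, 0.283]
ee_rot: [0.707, 0.707, -0.0, -0.001]
wrist_force: [0.2, -0.4, -5.3]
gripper_width: 0.0471
```

```bash
python3 go.py "(.443,.331,.30)"
```

```text
t 8.1 pos [0.4432 0.3313 0.283 ] F [ 0.23 -0.37 -5.26] w 0.0471 j [-0.18  0.53 -0.66  1.88  0.41  0.88 -1.05]
turn deg [-0.07 -0.02 -0.06]
(.443,.331,.30) shift cm [-0.03 -0.03 -1.7 ]
```

Emit:
{"op": "arm_command", "data": {
  "series": [0, 0, 0, 0, 0, -0.7, 0, 0, 0, 0, 0, 0, -1.2, 0, 0, 0, 0, 0, 0, -1.5, 0, 0, 0, 0, 0, 0, -1.5, 0, 0, 0, 0, 0, 0, -1.5, 0]
}}

```text
time_s: 8.6
ee_pos: [0.4433, 0.3311, 0.2979]
ee_rot: [0.707, 0.707, -0.0, -0.001]
wrist_force: [0.0, 0.4, -5.4]
gripper_width: 0.0473
```

Emit:
{"op": "arm_command", "data": {
  "series": [0, 0, 0, 0, 0, 0, 0, 0, 0, 0, 0, 0, 0, 0]
}}

```text
time_s: 8.8
ee_pos: [0.4432, 0.3311, 0.2976]
ee_rot: [0.707, 0.707, -0.001, -0.001]
wrist_force: [0.4, 0.5, -4.7]
gripper_width: 0.0469
```

Emit:
{"op": "arm_command", "data": {
  "series": [0, 0, 0, 0, 0, 0, 0]
}}

```text
time_s: 8.9
ee_pos: [0.4432, 0.3311, 0.2975]
ee_rot: [0.707, 0.707, -0.001, -0.001]
wrist_force: [0.6, -0.7, -5.7]
gripper_width: 0.0471
```

Emit:
{"op": "arm_command", "data": {
  "series": [0, 0, 0, 0, 0, 0, 0]
}}

```text
time_s: 9.0
ee_pos: [0.4432, 0.3311, 0.2974]
ee_rot: [0.707, 0.707, -0.001, -0.001]
wrist_force: [-0.4, 0.1, -5.4]
gripper_width: 0.0473
```

Emit:
{"op": "arm_command", "data": {
  "series": [0, 0, 0, 0, 0, 0, 0]
}}

```text
time_s: 9.1
ee_pos: [0.4431, 0.3311, 0.2973]
ee_rot: [0.707, 0.707, -0.001, -0.001]
wrist_force: [-0.7, -0.0, -4.5]
gripper_width: 0.047
```

```bash
python3 - <<'E'
from h import *
S=optics.grab_frame("side");cv2.imwrite("pics/s5.png",cv2.resize(S[100:310,210:400],None,fx=2.8,fy=2.8)[:,:,::-1])
f=[]
for _ in range(3): optics.grab_frame("side"); f.append(ctrl.sense()["wrist_force"])
print(np.round(f,2))
E
python3 go.py "(.443,.331,.268)"
```

```text
[[ 0.13  0.62 -5.33]
 [ 0.12  0.04 -4.33]
 [ 0.15  0.1  -4.07]]
t 9.3 pos [0.4431 0.3311 0.2974] F [ 0.15  0.1  -4.07] w 0.0469 j [-0.16  0.51 -0.68  1.87  0.4   0.9  -1.03]
turn deg [-0.13  0.01 -0.05]
(.443,.331,.268) shift cm [-0.01 -0.01  2.94]
```

View pics/s5.png

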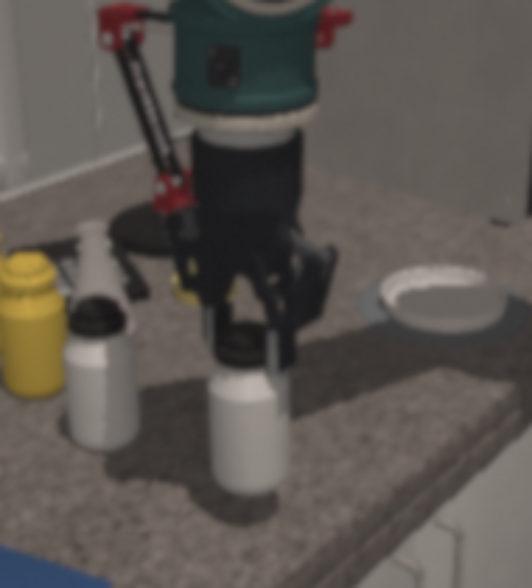

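Bottle B hangs upright at about (245,430) in the crop, clear of the worktop, and weighs about 5 N. I set it back down where it stood and go to A.

Emit:
{"op": "arm_command", "data": {
  "series": [0, 0, 0, 0, 0, 0.8, 0, 0, 0, 0, 0, 0, 1.6, 0, 0, 0, 0, 0, 0, 2.3, 0, 0, 0, 0, 0, 0, 2.8, 0, 0, 0, 0, 0, 0, 2.9, 0]
}}

```text
time_s: 9.8
ee_pos: [0.4429, 0.3313, 0.2679]
ee_rot: [0.707, 0.707, -0.001, -0.001]
wrist_force: [-2.6, -0.9, 1.6]
gripper_width: 0.0471
```

Emit:
{"op": "arm_command", "data": {
  "series": [0, 0, 0, 0, 0, 0, 0, 0, 0, 0, 0, 0, 0, 5.5, 0, 0, 0, 0, 0, 0, 7, 0, 0, 0, 0, 0, 0, 8.5, 0, 0, 0, 0, 0, 0, 8.5]
}}

```text
time_s: 10.3
ee_pos: [0.443, 0.3314, 0.2682]
ee_rot: [0.707, 0.707, -0.001, -0.001]
wrist_force: [-0.1, -0.7, 0.3]
gripper_width: 0.0852
```

Emit:
{"op": "arm_command", "data": {
  "series": [0, 0, 0, 0, 0, -1, 8.5, 0, 0, 0, 0, 0, -3, 8.5, 0, 0, 0, 0, 0, -6, 8.5, 0, 0, 0, -0.2, 3, -7.5, 8.5, 0, 0, 0, -0.4, 7, -7.5, 8.5]
}}

```text
time_s: 10.8
ee_pos: [0.5134, 0.3281, 0.3469]
ee_rot: [0.707, 0.708, 0.001, -0.0]
wrist_force: [1.1, -0.4, 0.7]
gripper_width: 0.0846
```

Emit:
{"op": "arm_command", "data": {
  "series": [0, 0, 0, -0.2, 4, 0, 8.5, 0, 0, 0, -0.4, 7.5, 0, 8.5, 0, 0, 0, -0.4, 9, 0, 8.5, 0, 0, 0, -0.4, 9.3, 0, 8.5, 0, 0, 0, -0.4, 9.3, 0, 8.5]
}}

```text
time_s: 11.3
ee_pos: [0.6061, 0.3245, 0.3474]
ee_rot: [0.707, 0.708, 0.001, -0.0]
wrist_force: [-0.1, -0.5, -0.9]
gripper_width: 0.0847
```

```bash
python3 go.py "(.606,.323,.268)"
```

```text
t 11.3 pos [0.6061 0.3245 0.3474] F [-0.09 -0.47 -0.88] w 0.0847 j [-0.12  0.66 -0.64  1.48  0.41  1.14 -0.83]
turn deg [ 0.08 -0.14  0.09]
(.606,.323,.268) shift cm [-0.17 -0.02  7.94]
```

Emit:
{"op": "arm_command", "data": {
  "series": [0, 0, 0, -0.2, 0, 2.5, 8.5, 0, 0, 0, -0.2, 0, 5, 8.5, 0, 0, 0, -0.2, 0, 6.8, 8.5, 0, 0, 0, -0.2, 0, 7.7, 8.5, 0, 0, 0, -0.2, 0, 7.9, 8.5]
}}

```text
time_s: 11.8
ee_pos: [0.6057, 0.3228, 0.2678]
ee_rot: [0.706, 0.708, 0.001, -0.001]
wrist_force: [0.1, 0.2, -0.8]
gripper_width: 0.0852
```

Emit:
{"op": "arm_command", "data": {
  "series": [0, 0, 0, 0, 0, 0, 6, 0, 0, 0, 0, 0, 0, 5, 0, 0, 0, 0, 0, 0, 4, 0, 0, 0, 0, 0, 0, 2, 0, 0, 0, 0, 0, 0, 0]
}}

```text
time_s: 12.3
ee_pos: [0.6058, 0.3233, 0.2694]
ee_rot: [0.706, 0.708, 0.002, -0.0]
wrist_force: [-3.6, -0.5, 9.4]
gripper_width: 0.047
```

Emit:
{"op": "arm_command", "data": {
  "series": [0, 0, 0, 0, 0, 0, 0, 0, 0, 0, 0, 0, -0.3, 0, 0, 0, 0, 0, 0, -1, 0, 0, 0, 0, 0, 0, -2, 0, 0, 0, 0, 0, 0, -3, 0]
}}

```text
time_s: 12.8
ee_pos: [0.6058, 0.3232, 0.3004]
ee_rot: [0.706, 0.708, 0.002, -0.0]
wrist_force: [0.0, 0.2, -2.2]
gripper_width: 0.0468
```

Emit:
{"op": "arm_command", "data": {
  "series": [0, 0, 0, 0, 0, -0.3, 0, 0, 0, 0, 0, 0, -0.3, 0, 0, 0, 0, 0, 0, -0.3, 0]
}}

```text
time_s: 13.1
ee_pos: [0.6057, 0.3231, 0.3033]
ee_rot: [0.706, 0.708, 0.002, -0.0]
wrist_force: [-0.4, 0.6, -2.0]
gripper_width: 0.0469
```

Emit:
{"op": "arm_command", "data": {
  "series": [0, 0, 0, 0, 0, 0, 0]
}}

```text
time_s: 13.2
ee_pos: [0.6056, 0.323, 0.3029]
ee_rot: [0.706, 0.708, 0.001, -0.0]
wrist_force: [0.5, -0.1, -2.5]
gripper_width: 0.047
```

Emit:
{"op": "arm_command", "data": {
  "series": [0, 0, 0, 0, 0, 0, 0]
}}

```text
time_s: 13.3
ee_pos: [0.6056, 0.3229, 0.3025]
ee_rot: [0.706, 0.708, 0.001, -0.001]
wrist_force: [-0.0, 0.2, -1.4]
gripper_width: 0.0468
```

Emit:
{"op": "arm_command", "data": {
  "series": [0, 0, 0, 0, 0, 0, 0]
}}

```text
time_s: 13.4
ee_pos: [0.6055, 0.3229, 0.3022]
ee_rot: [0.706, 0.708, 0.001, -0.001]
wrist_force: [0.7, -1.0, -1.8]
gripper_width: 0.0469
```

```bash
python3 - <<'E'
from h import *
f=[]
for i in range(3):
    T=optics.grab_frame("top"); f.append(ctrl.sense()["wrist_force"])
print(np.round(f,2))
cv2.imwrite("pics/t6.png",cv2.resize(T[150:290,150:390],None,fx=3,fy=3)[:,:,::-1])
E
python3 go.py "(.51,-.065,.35)"
```

```text
[[ 0.21 -0.38 -2.84]
 [ 0.47  0.17 -2.06]
 [-0.91  0.45 -1.03]]
t 13.55 pos [0.6055 0.323  0.3023] F [-0.91  0.45 -1.03] w 0.0465 j [-0.13  0.71 -0.62  1.51  0.44  1.06 -0.85]
turn deg [ 0.04 -0.14  0.13]
(.51,-.065,.35) shift cm [-38.76  -9.64  -4.87]
```

View pics/t6.png

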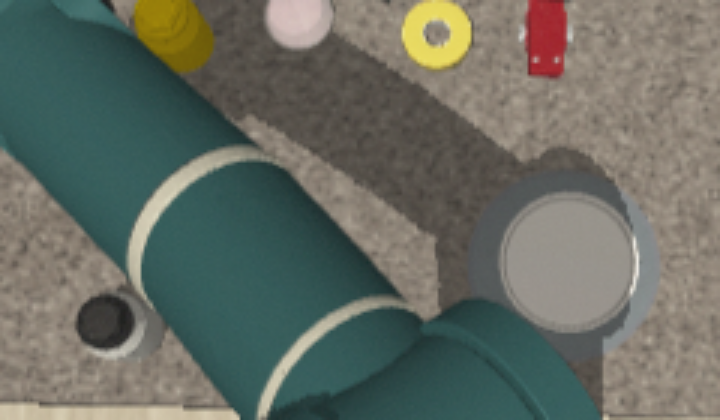

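A weighs about 2 N against about 5 N for B, so A is the lighter one. The picture shows the tray at about (570,262) in the crop, concentric with the mark. B still stands at about (110,325).

Run:
```python
from h import *
print(plane("top",150+570/3,150+262.5/3,.016),"mark",plane("top",150+564/3,150+262/3,0))
```

```text
[ 0.51028968 -0.07046628  0.016     ] mark [ 0.51252402 -0.06562645  0.        ]
```

Emit:
{"op": "arm_command", "data": {
  "series": [0, 0, 0, -1, -0.5, -1.5, 0, 0, 0, 0, -3, -1.5, -3.5, 0, 0, 0, 0, -6, -2.5, -5, 0, 0, 0, 0, -9.5, -4, -5, 0, 0, 0, 0, -13, -5.5, -5, 0]
}}

```text
time_s: 14.05
ee_pos: [0.5502, 0.1917, 0.3524]
ee_rot: [0.706, 0.708, 0.001, -0.0]
wrist_force: [0.5, 0.9, -1.8]
gripper_width: 0.0472
```

Emit:
{"op": "arm_command", "data": {
  "series": [0, 0, 0, -3.5, -1, 0, 0, 0, 0, 0, -7, -2, 0, 0, 0, 0, 0, -10.5, -3, 0, 0, 0, 0, 0, -14, -4, 0, 0, 0, 0, 0, -17, -4, 0, 0]
}}

```text
time_s: 14.55
ee_pos: [0.5095, 0.0199, 0.352]
ee_rot: [0.706, 0.708, 0.001, -0.0]
wrist_force: [1.2, -0.5, -1.9]
gripper_width: 0.0463
```

Emit:
{"op": "arm_command", "data": {
  "series": [0, 0, 0, -3, 0, 0, 0, 0, 0, 0, -5.5, 0, 0, 0, 0, 0, 0, -7.5, 0, 0, 0, 0, 0, 0, -8.5, 0, 0, 0, 0, 0, 0, -8.5, 0, 0, 0]
}}

```text
time_s: 15.05
ee_pos: [0.5097, -0.0659, 0.3519]
ee_rot: [0.707, 0.707, 0.001, -0.0]
wrist_force: [-0.2, 1.3, -2.0]
gripper_width: 0.0472
```

```bash
python3 go.py "(.51,-.066,.2745)" "(.51,-.066,.35)"
```

```text
t 15.05 pos [ 0.5097 -0.0659  0.3519] F [-0.15  1.3  -1.98] w 0.0472 j [ 0.61  0.34 -0.64  1.92  0.25  0.95 -0.15]
turn deg [ 0.09 -0.09  0.03]
(.51,-.066,.2745) shift cm [-0.02  0.02  7.74]
(.51,-.066,.35) shift cm [-0.01  0.03  0.19]
```

Emit:
{"op": "arm_command", "data": {
  "series": [0, 0, 0, -0.3, 0, 2, 0, 0, 0, 0, -0.3, 0, 4.5, 0, 0, 0, 0, -0.3, 0, 6.3, 0, 0, 0, 0, -0.3, 0, 7.3, 0, 0, 0, 0, -0.3, 0, 7.5, 0]
}}

```text
time_s: 15.55
ee_pos: [0.5097, -0.0678, 0.2762]
ee_rot: [0.706, 0.708, 0.001, -0.001]
wrist_force: [0.5, 0.6, -1.0]
gripper_width: 0.0465
```

Emit:
{"op": "arm_command", "data": {
  "series": [0, 0, 0, 0, 0, 0.1, 0, 0, 0, 0, 0, 0, 0.2, 0]
}}

```text
time_s: 15.75
ee_pos: [0.51, -0.0674, 0.2748]
ee_rot: [0.706, 0.708, 0.001, -0.0]
wrist_force: [0.7, -0.2, -2.2]
gripper_width: 0.0471
```

```bash
python3 go.py "(.51,-.069,.272)"
python3 - <<'E'
from h import *
S=optics.grab_frame("side");cv2.imwrite("pics/s7.png",cv2.resize(S[120:260,290:450],None,fx=4,fy=4)[:,:,::-1])
E
```

```text
t 15.75 pos [ 0.51   -0.0674  0.2748] F [ 0.73 -0.19 -2.21] w 0.0471 j [ 0.56  0.46 -0.59  1.98  0.35  0.8  -0.23]
turn deg [ 0.08 -0.12  0.13]
(.51,-.069,.272) shift cm [-0.16  0.    0.28]
```

View pics/s7.png

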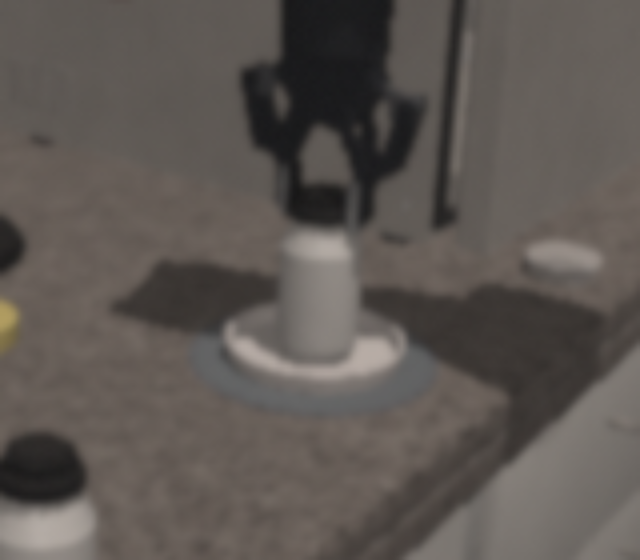

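Bottle A (base at about (318,358) in the crop) is inside the tray, just above its floor, and the tray is within the mark. I lower it to contact and release.

Emit:
{"op": "arm_command", "data": {
  "series": [0, 0, 0, -0.1, 0, 0.1, 0, 0, 0, 0, -0.1, 0, 0.2, 0, 0, 0, 0, -0.1, 0, 0.2, 0]
}}

```text
time_s: 16.1
ee_pos: [0.5102, -0.0687, 0.2733]
ee_rot: [0.706, 0.708, 0.001, 0.0]
wrist_force: [-2.0, 0.1, 6.8]
gripper_width: 0.0469
```

```bash
python3 go.py "(.51,-.069,.272)"
```

```text
t 16.1 pos [ 0.5102 -0.0687  0.2733] F [-2.03  0.1   6.8 ] w 0.0469 j [ 0.56  0.46 -0.59  1.98  0.35  0.8  -0.23]
turn deg [ 0.12 -0.09  0.1 ]
(.51,-.069,.272) shift cm [-0.04 -0.02  0.13]
```

Emit:
{"op": "arm_command", "data": {
  "series": [0, 0, 0, 0, 0, 0, 5.2, 0, 0, 0, 0, 0, 0, 6.5, 0, 0, 0, 0, 0, 0, 8, 0, 0, 0, 0, 0, 0, 8.5, 0, 0, 0, 0, 0, 0, 8.5]
}}

```text
time_s: 16.6
ee_pos: [0.5102, -0.0687, 0.2733]
ee_rot: [0.706, 0.708, 0.001, 0.0]
wrist_force: [-0.2, -0.5, -0.7]
gripper_width: 0.085
```

Emit:
{"op": "arm_command", "data": {
  "series": [0, 0, 0, 0, 0, -1, 8.5, 0, 0, 0, 0, 0, -3, 8.5, 0, 0, 0, 0, 0, -6, 8.5, 0, 0, 0, 1, 0, -7.5, 8.5, 0, 0, 0, 5, -0.5, -8, 8.5]
}}

```text
time_s: 17.1
ee_pos: [0.5056, -0.0207, 0.3552]
ee_rot: [0.708, 0.706, 0.002, 0.002]
wrist_force: [0.3, 1.2, -0.4]
gripper_width: 0.0853
```

Emit:
{"op": "arm_command", "data": {
  "series": [0, 0, 0, 4.5, -0.9, 0, 8.5, 0, 0, 0, 9, -1.8, 0, 8.5, 0, 0, 0, 13.5, -2.7, 0, 8.5, 0, 0, 0, 18, -3.6, 0, 8.5, 0, 0, 0, 22.5, -4.5, 0, 8.5]
}}

```text
time_s: 17.6
ee_pos: [0.4604, 0.2066, 0.3556]
ee_rot: [0.708, 0.706, 0.002, 0.002]
wrist_force: [0.0, 0.1, 0.8]
gripper_width: 0.0849
```

Emit:
{"op": "arm_command", "data": {
  "series": [0, 0, 0, 4.5, -1, 0, 8.5, 0, 0, 0, 8, -1.7, 0, 8.5, 0, 0, 0, 11, -1.7, 0, 8.5, 0, 0, 0, 12.5, -1.7, 0, 8.5, 0, 0, 0, 12.5, -1.7, 0, 8.5]
}}

```text
time_s: 18.1
ee_pos: [0.4431, 0.3335, 0.3556]
ee_rot: [0.707, 0.707, 0.002, 0.001]
wrist_force: [-0.5, -0.8, 0.6]
gripper_width: 0.0852
```

```bash
python3 go.py "(.443,.331,.268)"
python3 - <<'E'
from h import *
S=optics.grab_frame("side");T=optics.grab_frame("top")
b=blob((S.max(2)<60).astype(np.uint8),(285,225,315,262));print("B cap side",cv2.boundingRect(b))
cv2.imwrite("pics/s8.png",np.hstack([cv2.resize(I,None,fx=2,fy=2) for I in(S[130:300,260:440],T[130:300,180:400])])[:,:,::-1])
E
```

```text
t 18.1 pos [0.4431 0.3335 0.3556] F [-0.48 -0.78  0.62] w 0.0852 j [-0.1   0.44 -0.76  1.82  0.36  1.01 -1.01]
turn deg [ 0.29 -0.07 -0.06]
(.443,.331,.268) shift cm [-0.26 -0.05  8.76]
B cap side (285, 227, 30, 19)
```

View pics/s8.png

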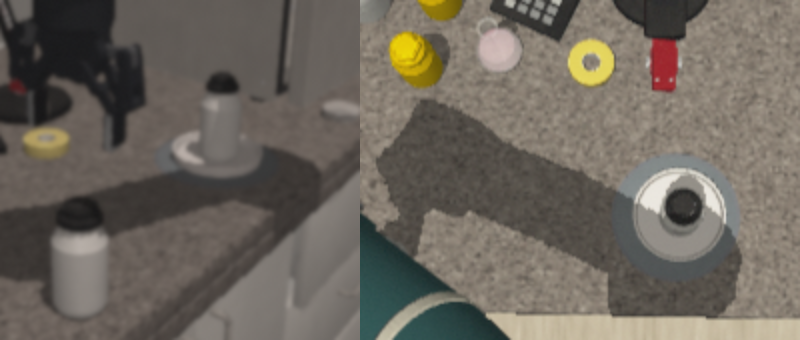

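In both views bottle A stands upright and released in the tray (left half (220,115), right half (683,205)), with the tray inside the mark. Next I regrasp B and lift it.

Emit:
{"op": "arm_command", "data": {
  "series": [0.3, 0, 0, -0.2, 0, 2.5, 8.5, 0.3, 0, 0, -0.2, 0, 5, 8.5, 0.3, 0, 0, -0.2, 0, 7.3, 8.5, 0.3, 0, 0, -0.2, 0, 8.5, 8.5, 0.3, 0, 0, -0.2, 0, 8.8, 8.5]
}}

```text
time_s: 18.7
ee_pos: [0.4445, 0.328, 0.2665]
ee_rot: [0.709, 0.705, -0.001, 0.0]
wrist_force: [0.5, -0.5, -0.6]
gripper_width: 0.0844
```

Emit:
{"op": "arm_command", "data": {
  "series": [0, 0, 0, 0, 0, 0, 6, 0, 0, 0, 0, 0, 0, 5, 0, 0, 0, 0, 0, 0, 4, 0, 0, 0, 0, 0, 0, 2, 0, 0, 0, 0, 0, 0, 0]
}}

```text
time_s: 19.2
ee_pos: [0.4445, 0.3285, 0.2679]
ee_rot: [0.709, 0.705, -0.0, 0.0]
wrist_force: [-4.2, -0.8, 10.8]
gripper_width: 0.0472
```

Emit:
{"op": "arm_command", "data": {
  "series": [0, 0, 0, 0, 0, 0, 0, 0, 0, 0, 0, 0, -0.3, 0, 0, 0, 0, 0, 0, -1.2, 0, 0, 0, 0, 0, 0, -2.5, 0, 0, 0, 0, 0, 0, -4.5, 0]
}}

```text
time_s: 19.7
ee_pos: [0.4444, 0.3284, 0.3136]
ee_rot: [0.709, 0.705, -0.001, 0.0]
wrist_force: [0.3, -0.0, -4.6]
gripper_width: 0.0472
```

Emit:
{"op": "arm_command", "data": {
  "series": [0, 0, 0, 0, 0, -3, 0, 0, 0, 0, 0, 0, -6, 0, 0, 0, 0, 0, 0, -9, 0, 0, 0, 0, 0, 0, -11.5, 0, 0, 0, 0, 0, 0, -13, 0]
}}

```text
time_s: 20.2
ee_pos: [0.4442, 0.3287, 0.4465]
ee_rot: [0.709, 0.706, 0.001, 0.0]
wrist_force: [0.1, 0.3, -4.6]
gripper_width: 0.0471
```

Emit:
{"op": "arm_command", "data": {
  "series": [0, 0, 0, 0, 0, -0.8, 0, 0, 0, 0, 0, 0, -0.8, 0, 0, 0, 0, 0, 0, -0.8, 0, 0, 0, 0, 0, 0, -0.8, 0, 0, 0, 0, 0, 0, -0.8, 0]
}}

```text
time_s: 20.7
ee_pos: [0.4441, 0.3286, 0.4536]
ee_rot: [0.709, 0.706, -0.0, 0.0]
wrist_force: [-0.4, -0.7, -5.3]
gripper_width: 0.0472
```

Emit:
{"op": "arm_command", "data": {
  "series": [0, 0, 0, 0, 0, 0, 0, 0, 0, 0, 0, 0, 0, 0, 0, 0, 0, 0, 0, 0, 0, 0, 0, 0, 0, 0, 0, 0, 0, 0, 0, 0, 0, 0, 0]
}}

```text
time_s: 21.2
ee_pos: [0.4442, 0.3286, 0.4536]
ee_rot: [0.709, 0.706, -0.0, 0.0]
wrist_force: [-0.3, 0.1, -5.6]
gripper_width: 0.0471
```

```bash
python3 go.py "(.443,.331,.45)"
python3 - <<'E'
from h import *
S=optics.grab_frame("side");f=[]
for _ in range(4): T=optics.grab_frame("top"); f.append(ctrl.sense()["wrist_force"][2])
print(np.round(f,2), np.abs(ctrl.sense()["qvel"]).max())
cv2.imwrite("pics/s9.png",np.hstack([cv2.resize(I,None,fx=1.9,fy=1.9) for I in(S[80:300,240:440],T[80:300,180:400])])[:,:,::-1])
E
```

```text
t 21.2 pos [0.4442 0.3286 0.4536] F [-0.33  0.08 -5.64] w 0.0471 j [-0.04  0.34 -0.81  1.72  0.26  1.2  -0.92]
turn deg [ 0.01  0.02 -0.24]
(.443,.331,.45) shift cm [ 0.24 -0.12  0.36]
[-5.57 -5.59 -6.   -4.55] 0.001575952023663158
```

View pics/s9.png

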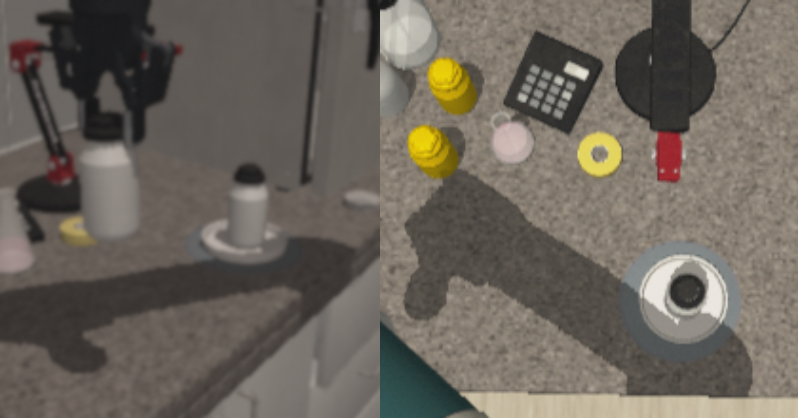

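B hangs upright and still in the gripper (left half (110,185)). Its underside is about 0.185 m up. A stands in the tray on the mark (right half, tray at (684,298), mark at (682,302)), so I hand in.

```bash
python3 -c "
from station import workorder; print(workorder.job_done())"
```

```text
the job is handed in; nothing more can be done
None
```

The job is done and handed in at about 21 s of the 72 s allowed. No attempt had to be repeated.

- **Tray:** I dragged it onto the mark from inside its rim, without lifting it. The last measurement put its centre about 5 mm from the mark's centre, against the 25 mm allowed.
- **Weights:** the near bottle (B) read about 5 N and the far bottle (A) about 2 N, so A is the lighter one. B was set back down where it stood in between.
- **Lighter bottle:** A stands upright and released in the tray. Both cameras show this in the last pictures.
- **Heavier bottle:** B is held upright and still, with the grip holding at 47 mm. Its underside is about 18.5 cm above the worktop, worked out from the tool height rather than measured in the pictures.
- **Bystanders:** the robot was never moved toward the tape roll, flask or petri dish, and they look undisturbed in the pictures. The last top-view crop does not include the petri dish; the side view does.

No check failed. Two disagreed or were poor along the way:

- **Mark position:** the side view put the mark about 2 cm off from the top view because of a poor colour mask, so I used the top view.
- **Tray after the drag:** the first automatic measurement was spoiled by the arm's shadow. I read the tray's rim from a later top picture instead.

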